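# Shim the short foot of a rocking hotplate

## Task

The hotplate on the steel bench rocks because its foot nearest the stop bar does not reach the bench. Take shims from the white board and slide them nose first under that foot, flat, one on top of another and each fully home against the stop bar, until the rubber foot bears firmly on them and the hotplate no longer rocks; then stop, leaving the shims you do not need well clear. Work gently: do not shove, tip or lift the hotplate, do not ram the stop bar, and do not disturb the mug, bottle and jar.

Things in the scene. Friction and masses are not known exactly. Their poses are not given: they have to be found in the camera images.
- hotplate: loose 4 kg (+-20 %) hotplate: steel box 210 x 170, 30 to 90 mm above the bench, black disc on top (100 mm). Origin on the bench under its centre. Round 34 mm legs at x +-130, y +-108, top 62, underside 34 mm up, with rubber feet. It stands level on three feet; the one at (-130, -108) is stuck 2 to 13.5 mm off the bench, so 1, 2 or 3 shims are needed. 4 to 8 N down on that leg tips it until the foot lands.
- leg_top (a point): centre of the top of the leg above the short foot, 62 mm up. The foot straight below is 26 mm wide, its edge chamfered 4 mm. Its rubber yields upward, 1.2 N per mm for 7 mm, so a shim thicker than the gap left can be pushed in (to about 15 N) and then drags: 1.5 N or more are felt along the slide with it under the foot. If one went in with less, another is needed and fits.
- stop_face (a point): fixed aluminium stop bar just beyond the short foot, 16 x 110 mm, 18 mm high. Point: on its face at bench level, opposite the foot (the bar spans y -75 to 35); x points from the face into the bar, away from the foot. Shims slide along +x until their noses touch the face. The foot's centre is at x -19, y 0 mm, each within 6 mm. Shims lie on the bare bench (height 0), the next ones on top.
- shim0_center (a point): shim 1 of three identical ones: flat grey plastic levelling shim, 120 long x 40 wide x 5 thick (mm). The top of its last 12 mm is bevelled to a 1.5 mm nose; the tail end is square. Point: its centre, half-way up; x towards the nose, z up. It starts flat on the white board, some 50 mm clear of the next.
- shim1_center (a point): shim 2 of three identical ones: flat grey plastic levelling shim, 120 long x 40 wide x 5 thick (mm). The top of its last 12 mm is bevelled to a 1.5 mm nose; the tail end is square. Point: its centre, half-way up; x towards the nose, z up. It starts flat on the white board, some 50 mm clear of the next.
- shim2_center (a point): shim 3 of three identical ones: flat grey plastic levelling shim, 120 long x 40 wide x 5 thick (mm). The top of its last 12 mm is bevelled to a 1.5 mm nose; the tail end is square. Point: its centre, half-way up; x towards the nose, z up. It starts flat on the white board, some 50 mm clear of the next.
- shim0_nose (a point): middle of the nose edge of shim 1, on its underside; same axes as its centre, 60 mm along x from it
- shim1_nose (a point): middle of the nose edge of shim 2, on its underside; same axes as its centre, 60 mm along x from it
- shim2_nose (a point): middle of the nose edge of shim 3, on its underside; same axes as its centre, 60 mm along x from it
- board: fixed white chopping board, 200 x 300 mm, 10 mm thick, on which the shims lie; origin on the bench under its centre, shims side by side along its y axis
- mug: loose white mug, 80 mm wide, 95 mm high, bystander; origin under its centre
- soap: loose white soap bottle, 60 mm wide, 170 mm high, bystander; origin under its centre
- jar: loose glass jar, 72 mm wide, 100 mm high, bystander; origin under its centre
- stop: the same stop bar; origin and axes as stop_face
- shim0: the same shim as shim0_center; origin at the centre of its underside, same axes
- shim1: the same shim as shim1_center; origin at the centre of its underside, same axes
- shim2: the same shim as shim2_center; origin at the centre of its underside, same axes
Things that resemble listed ones, but are neither listed nor needed, are in the scene too. What is shaped like the shim0 but red is not meant. Leave any purple look-alike of the shim2 alone.

How it is judged:
By the outcome, as a careful person would: the job done as asked, in the order asked, and still so for the second after the job is handed in, with the robot touching nothing.
It also fails if it takes over 72 s, if anything falls off the work surface, if the arm or the gripper's body presses on something with over 40 N, if the wrist force passes 120 N, or if a joint passes its speed limit or range.

## Robot

A 6-joint arm with a two-finger parallel gripper is mounted at the origin on the work surface. World frame = base frame: x ahead of the robot, y to its left, z up, the work surface at z = 0. Lengths are in m, angles in rad, forces in N, time in s.
With the tool pointing down it reaches from about 0.3 to 0.875 m from the base axis. Payload 6.4 kg.
Tool frame: the origin (TCP) lies where the fingers leave the gripper's body, on its centre line; the fingertips stand 73 mm ahead of it and the grasp point (between the pads) lies 54 mm ahead of it; z points along the fingers, y is the line along which they close (so a half turn about z gives the same grasp; the last joint's range is limited). The gripper opens to 85 mm and grips with 20 to 120 N. Pads are 22 mm wide; open, the fingers measure 114 mm over their backs; the gripper's body (76 mm by 85 mm) begins 54 mm behind the grasp point. The pads swing forward as they close: fully open they stand 13 mm farther back than shut.
Start: joints at [1.129, 0.181, 1.607, -0, 1.354, -0.206], TCP at [0.134, 0.559, 0.304] pointing down, gripper open.
Joint ranges: [-2.99, 2.99], [-0.89, 2.07], [0.3, 2.58], [-1.14, 4.28], [0, 2.63], [-3.12, 3.12]. Speed limits (rad/s): [2.57, 2.57, 3.01, 3.14, 3.14, 3.14].

## Interface

Orientations are given as a unit quaternion [w, x, y, z].
In Python, from bench import ctrl gives the robot as it stands.
- The arm moves only by the tool carry_out, never from a script. Its argument "steps" is one flat list of numbers, 7 for each row, row after row: the shift along the tool's x, y, z in m, then the turn, a rotation vector about the tool's x, y, z in rad, then the opening, from 0 (shut) to 1 (fully open). In form: [dx, dy, dz, wx, wy, wz, claw, dx, dy, dz, wx, wy, wz, claw, ...]. A call has 1 to 20 rows; each row is the pose to reach, as a shift and turn from the pose commanded when the call began, along the tool's axes at that moment; what a row does not reach only later rows make up. A row lasts 1/10 s, in which the tool goes at most 50 mm and 8.59 degrees, less where a joint would pass 70% of its speed; a pose out of reach is approached as far as the arm can. A call with a gripper value outside its range is refused whole. The fingers move at their own pace and stop on an object; the grip force is fixed at half the most. Time passes only in rows, so rows that repeat a pose let the fingers close. It gives the time, the measured TCP pose, the force, the opening and the grip force at its end, in the units of the state.
- ctrl.get_obs(): the state, without advancing time (a new reading comes with each control period).
- ctrl.camera(name): name is "side" or "top"; returns the picture (420x560x3 uint8, red, green, blue); there is no depth.
- ctrl.camera_params(name): a dict with "vertical_fov" (degrees; the focal length in pixels is half the picture's height over the tangent of half this angle, whatever the lens; pixels are square), "cx", "cy" (the principal point, pixels), "cam_to_world" (4x4, takes a point from camera to world coordinates). Camera axes: x right, y down, z forward; pixel columns grow to the right and rows downward; lengths in m; the calibration is good to about 2 mm. A picture is of the moment at which its call begins. camera_params takes no time and is no camera call.
- ctrl.hand_in(): hands the job in; it is judged then, once.
The state is a dict: "time_s": time; "q": joint angles; "dq": joint speeds; "joint_efforts": joint torques, N m; "eef_pos": TCP position; "eef_rot": TCP orientation; "wrist_force": force on the tool from outside, world axes, zero at the start; "torque": the same for the moment, N m; "opening": opening from 0.0 (shut) to 1.0 (fully open); "grasp_force": force on a finger pad.
Only numpy, scipy, OpenCV 4.12 (cv2) and the standard library are available. Lean on these libraries where they do the work, as an engineer would, in place of code of your own. Each camera call takes 0.05 s, during which the arm holds its last target. There are 200 camera calls.

## Working session

There is one attempt and no reset: what is moved stays moved. The work goes in short steps, Python scripts to look and compute and a tool call to move; the robot and the scene stay as the last step left them, time stands still between calls to the robot, and variables do not carry over. Pictures are saved under pics/ and viewed, at most 10 in all, crops included, and the job is handed in when it is done.

Besides the shell and the picture viewer there is one more tool, called after "Call:" as name(argument=value, ...) on one line, values as JSON. carry_out: Moves the arm, as the interface text tells. Its arguments: {"type":"object","properties":{"steps":{"type":"array"}},"required":["steps"]}

```bash
mkdir -p pics
python3 - <<'E'
from bench import ctrl
import cv2,numpy as np
for n in("top","side"):
    cv2.imwrite(f"pics/{n}0.png",ctrl.camera(n)[:,:,::-1]); p=ctrl.camera_params(n); print(n,p["vertical_fov"],p["cx"],p["cy"],np.round(p["cam_to_world"],4).tolist())
o=ctrl.get_obs();print(o)
E
```

```text
top 42.442630273176775 266.1751540476277 215.51472035240084 [[0.0263, -0.996, 0.0853, 0.4053], [-0.9996, -0.0255, 0.0104, -0.0531], [-0.0081, -0.0855, -0.9963, 1.6193], [0.0, 0.0, 0.0, 1.0]]
side 43.49090324155104 283.9319096334594 205.03350568899864 [[0.9138, -0.2175, 0.3431, -0.0036], [-0.4062, -0.4991, 0.7654, -1.3031], [0.0048, -0.8388, -0.5444, 0.974], [0.0, 0.0, 0.0, 1.0]]
{'time_s': 0.1, 'q': array([ 1.12872670e+00,  1.81481626e-01,  1.60789765e+00,  9.38426746e-06,
        1.35377097e+00, -2.06314782e-01]), 'dq': array([-8.18625725e-04, -1.96091991e-03, -4.19201332e-03, -5.56096954e-05,
       -6.45579098e-04, -1.38728751e-03]), 'joint_efforts': array([ 1.74521920e-04, -4.45881593e+01, -3.52235520e+01, -3.12315988e-04,
        4.26480139e-03, -8.20849266e-06]), 'eef_pos': array([0.13413317, 0.5587536 , 0.30307078]), 'eef_rot': array([-2.52423660e-04,  1.17605597e-01,  9.93060077e-01, -7.36770513e-04]), 'wrist_force': array([ 0.22505673, -0.50019526,  0.14152782]), 'torque': array([-0.03438615,  0.00225284, -0.0223556 ]), 'grasp_force': 0.0, 'opening': 0.9986953329318531}
```

View pics/top0.png

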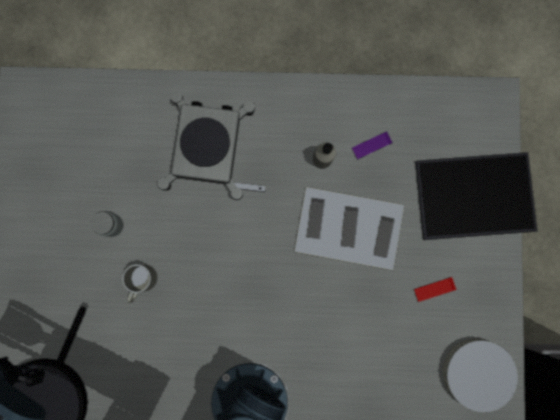

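View pics/side0.png

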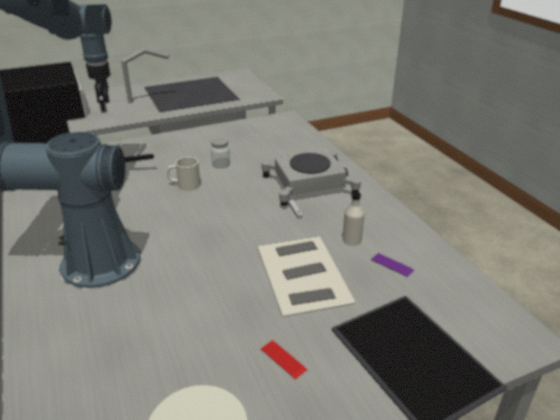

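Run:
```python
import cv2,numpy as np
t=cv2.imread("pics/top0.png");s=cv2.imread("pics/side0.png")
def z(im,x0,x1,y0,y1,w,h):
    c=cv2.resize(im[y0:y1,x0:x1],(w,h),interpolation=cv2.INTER_CUBIC);return cv2.convertScaleAbs(c,alpha=1.5)
a=np.vstack([np.hstack([z(t,215,285,165,215,400,286),z(s,255,325,165,215,400,286)]),np.hstack([z(t,290,410,180,270,400,300),z(s,250,360,230,315,400,300)])])
cv2.imwrite("pics/crop1.png",a)
```

```text
(no output)
```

View pics/crop1.png

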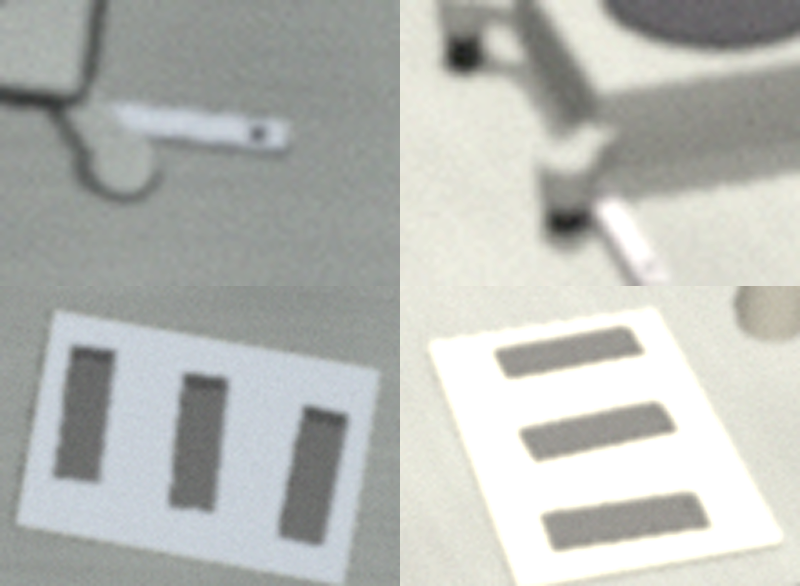

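```bash
cat > h.py <<'E'
import cv2,numpy as np
from bench import ctrl
def ray(n,uv,z):
    p=ctrl.camera_params(n);M=np.array(p["cam_to_world"]);f=210/np.tan(np.radians(p["vertical_fov"]/2))
    uv=np.atleast_2d(uv).astype(float)
    d=np.c_[(uv[:,0]-p["cx"])/f,(uv[:,1]-p["cy"])/f,np.ones(len(uv))]@M[:3,:3].T
    return M[:3,3]+d*((z-M[2,3])/d[:,2])[:,None]
E
python3 - <<'E'
from h import *
np.set_printoptions(precision=4,suppress=True)
for n,roi in(("top",(290,410,180,270)),("side",(250,360,230,315))):
    im=cv2.imread(f"pics/{n}0.png");x0,x1,y0,y1=roi
    g=cv2.resize(cv2.cvtColor(im,cv2.COLOR_BGR2GRAY)[y0:y1,x0:x1],None,fx=8,fy=8,interpolation=cv2.INTER_CUBIC)
    t,m=cv2.threshold(g,0,255,cv2.THRESH_OTSU)
    thr=(np.percentile(g,2)+np.percentile(g,98))/2
    m=(g<thr).astype(np.uint8)*255
    for c in cv2.findContours(m,cv2.RETR_LIST,cv2.CHAIN_APPROX_NONE)[0]:
        a=cv2.contourArea(c)/64
        if 250<a<1200:
            w=ray(n,(c[:,0]+.5)/8-.5+[x0,y0],0.0150)[:,:2]
            r=cv2.minAreaRect((w*1000).astype(np.float32));b=cv2.boxPoints(r)
            e=max((b[1]-b[0],b[2]-b[1]),key=np.linalg.norm);e=e*np.sign(e[0])
            print(n,"shim c",np.array(r[0]),"size",np.array(r[1]),"yaw deg",np.degrees(np.arctan2(e[1],e[0])))
im=cv2.imread("pics/top0.png")
g=cv2.resize(cv2.cvtColor(im,cv2.COLOR_BGR2GRAY)[165:215,215:285],None,fx=8,fy=8,interpolation=cv2.INTER_CUBIC)
print("gray",g[::16,23*8+100*0::24].tolist()[:3])
bg=np.median(g);m=(g>(bg+g.max())/2).astype(np.uint8)*255
for c in cv2.findContours(m,cv2.RETR_EXTERNAL,cv2.CHAIN_APPROX_NONE)[0]:
    if cv2.contourArea(c)/64>40:
        uv=(c[:,0]+.5)/8-.5+[215,165]
        w=ray("top",uv,.018)[:,:2]*1000;r=cv2.minAreaRect(w.astype(np.float32));print("bar",r,cv2.boxPoints(r),uv.min(0),uv.max(0))
print("leg",ray("top",[236.5,193.7],.062))
o=ctrl.get_obs()
E
```

```text
top shim c [ 450.7472 -439.7296] size [115.5204  45.2238] yaw deg 0.20945378
top shim c [ 489.8751 -384.8276] size [ 43.6112 121.1424] yaw deg -11.174552
top shim c [ 516.7714 -283.1646] size [ 42.8829 121.8033] yaw deg -5.585235
top shim c [ 539.5122 -181.6328] size [ 42.873  121.1345] yaw deg -6.270736
side shim c [ 488.3283 -387.2314] size [ 44.9175 119.8292] yaw deg -10.881882
side shim c [ 373.3355 -342.2946] size [130.1836  80.0825] yaw deg 69.16555
side shim c [ 515.3931 -285.3982] size [ 44.8137 120.2006] yaw deg -5.3406568
side shim c [ 640.761  -357.6862] size [209.955   75.1517] yaw deg 80.2871
side shim c [ 537.9286 -184.154 ] size [ 45.1923 120.1745] yaw deg -6.566367
side shim c [ 706.6074 -202.5874] size [97.4126 66.1132] yaw deg 59.169666
gray [[102, 103, 102, 101, 98, 97, 97, 96, 97, 99, 97, 100, 98, 100, 102, 100], [100, 100, 102, 99, 98, 99, 98, 97, 98, 98, 99, 100, 101, 102, 102, 100], [101, 99, 100, 97, 99, 99, 99, 99, 98, 99, 99, 99, 101, 100, 101, 100]]
bar ((628.5805053710938, 26.010414123535156), (70.92152404785156, 14.558158874511719), 84.71815490722656) [[618.068   -8.6297]
 [632.5643  -9.9699]
 [639.093   60.6505]
 [624.5967  61.9907]] [234.4375 182.8125] [257.8125 189.1875]
leg [[0.5999 0.0508 0.062 ]]
```

Run:
```python
from h import *
np.set_printoptions(precision=4,suppress=True)
print("leg side",ray("side",[285.6,191.2],.062),"foot",ray("side",[284.2,202.9],.02))
im=cv2.imread("pics/top0.png")
g=cv2.cvtColor(im,cv2.COLOR_BGR2GRAY)
for r in range(184,192): print(r,g[r,234:272].tolist())
print(ray("top",[[265.5,188.5],[265.5,191],[245,189],[258,190.3]],.018)[:,:2])
c=cv2.resize(g[180:205,222:252],None,fx=16,fy=16,interpolation=cv2.INTER_CUBIC)
h=cv2.HoughCircles(cv2.GaussianBlur(c,(0,0),4),cv2.HOUGH_GRADIENT,1.5,200,param1=60,param2=10,minRadius=80,maxRadius=112);print(h)
if h is not None:
  for q in h[0][:2]:
    uv=(q[:2]+.5)/16-.5+[222,180];print(uv,q[2]/16,ray("top",uv,.062))
```

```text
leg side [[0.6105 0.054  0.062 ]] foot [[0.6038 0.0498 0.02  ]]
184 [118, 127, 133, 137, 135, 134, 131, 127, 127, 126, 125, 124, 124, 124, 119, 116, 112, 107, 101, 103, 108, 106, 106, 101, 100, 94, 94, 93, 98, 97, 96, 96, 99, 97, 99, 95, 98, 95]
185 [118, 121, 132, 135, 137, 137, 141, 136, 138, 135, 136, 135, 137, 136, 135, 132, 128, 124, 124, 125, 125, 124, 119, 116, 106, 103, 102, 103, 108, 106, 104, 99, 96, 101, 98, 97, 98, 97]
186 [113, 118, 126, 133, 135, 137, 139, 137, 137, 136, 139, 139, 140, 137, 136, 135, 135, 135, 136, 136, 136, 135, 133, 127, 119, 115, 111, 117, 124, 124, 117, 112, 103, 100, 98, 102, 103, 97]
187 [112, 111, 116, 123, 128, 129, 130, 131, 131, 134, 135, 133, 136, 133, 134, 136, 138, 136, 139, 138, 138, 139, 136, 133, 118, 97, 93, 108, 126, 133, 126, 114, 102, 102, 101, 101, 100, 100]
188 [109, 109, 114, 118, 118, 120, 115, 115, 117, 118, 123, 118, 119, 121, 126, 130, 133, 134, 135, 135, 135, 135, 137, 130, 115, 83, 78, 104, 124, 132, 126, 112, 107, 100, 98, 97, 101, 102]
189 [115, 112, 114, 115, 116, 113, 109, 99, 95, 91, 90, 92, 94, 95, 103, 109, 115, 120, 118, 117, 119, 121, 125, 126, 113, 95, 94, 111, 127, 134, 122, 106, 103, 99, 100, 98, 99, 102]
190 [112, 113, 114, 113, 111, 114, 114, 102, 96, 93, 90, 90, 87, 88, 90, 92, 93, 93, 93, 92, 94, 96, 100, 106, 106, 108, 104, 110, 116, 115, 112, 97, 96, 100, 99, 100, 102, 101]
191 [111, 113, 115, 112, 115, 115, 116, 110, 99, 102, 100, 98, 96, 96, 93, 95, 94, 93, 87, 90, 88, 86, 89, 92, 92, 92, 94, 92, 92, 90, 90, 90, 97, 99, 100, 100, 100, 100]
[[ 0.6232 -0.0323]
 [ 0.6157 -0.0325]
 [ 0.6202  0.0288]
 [ 0.6173 -0.0101]]
None
```

```bash
cat >> h.py <<'E'
from scipy.spatial.transform import Rotation as Ro
def plan(x,y,z,yaw_shim):
    "shift and turn, tool axes, to put the TCP at x,y,z, tool down, tool -x along yaw_shim (deg)"
    o=ctrl.get_obs();R=Ro.from_quat(np.roll(o["eef_rot"],-1))
    a=np.radians(yaw_shim);X=np.array([-np.cos(a),-np.sin(a),0]);Z=np.array([0,0,-1.]);Y=np.cross(Z,X)
    T=Ro.from_matrix(np.c_[X,Y,Z])
    print(round(o["time_s"],2),np.round(R.inv().apply(np.array([x,y,z])-o["eef_pos"]),4),np.round((R.inv()*T).as_rotvec(),4))
E
python3 -c "
from h import *
plan(.499,-.1785,.18,-6.4)"
```

```text
0.1 [-0.527  -0.6314  0.1239] [-0.0015 -0.0004 -0.1241]
```

Call:
carry_out(steps=[-0.527, -0.631, 0.05, 0, 0, -0.124, 0.65, -0.527, -0.631, 0.05, 0, 0, -0.124, 0.65, -0.527, -0.631, 0.05, 0, 0, -0.124, 0.65, -0.527, -0.631, 0.05, 0, 0, -0.124, 0.65, -0.527, -0.631, 0.05, 0, 0, -0.124, 0.65, -0.527, -0.631, 0.05, 0, 0, -0.124, 0.65, -0.527, -0.631, 0.05, 0, 0, -0.124, 0.65, -0.527, -0.631, 0.05, 0, 0, -0.124, 0.65, -0.527, -0.631, 0.05, 0, 0, -0.124, 0.65, -0.527, -0.631, 0.05, 0, 0, -0.124, 0.65, -0.527, -0.631, 0.05, 0, 0, -0.124, 0.65, -0.527, -0.631, 0.05, 0, 0, -0.124, 0.65, -0.527, -0.631, 0.05, 0, 0, -0.124, 0.65, -0.527, -0.631, 0.05, 0, 0, -0.124, 0.65, -0.527, -0.631, 0.05, 0, 0, -0.124, 0.65, -0.527, -0.631, 0.05, 0, 0, -0.124, 0.65, -0.527, -0.631, 0.05, 0, 0, -0.124, 0.65, -0.527, -0.631, 0.124, 0, 0, -0.124, 0.65, -0.527, -0.631, 0.124, 0, 0, -0.124, 0.65, -0.527, -0.631, 0.124, 0, 0, -0.124, 0.65])

```text
time_s: 2.1
eef_pos: [0.4966, -0.1763, 0.1755]
eef_rot: [-0.004, 0.056, 0.998, 0.002]
wrist_force: [-1.2, 0.0, 0.1]
opening: 0.646
grasp_force: 0.0
```

```bash
python3 -c "
from h import *
plan(.499,-.1785,.095,-6.4);o=ctrl.get_obs();print(o['eef_pos'],o['wrist_force'],o['opening'])"
```

```text
2.1 [-0.0033 -0.0023  0.0805] [ 0.004  -0.0083 -0.0008]
[ 0.4966477  -0.17627549  0.17549234] [-1.22393325  0.01143248  0.09996557] 0.6464361250168689
```

Call:
carry_out(steps=[0, 0, 0.04, 0, 0, 0, 0.65, 0, 0, 0.078, 0, 0, 0, 0.65, 0, 0, 0.078, 0, 0, 0, 0.65, 0, 0, 0.084, 0, 0, 0, 0.65, 0, 0, 0.086, 0, 0, 0, 0.65, 0, 0, 0.088, 0, 0, 0, 0.65, 0, 0, 0.09, 0, 0, 0, 0.65, 0, 0, 0.09, 0, 0, 0, 0.65])

```text
time_s: 2.9
eef_pos: [0.4997, -0.1777, 0.0906]
eef_rot: [0.001, 0.056, 0.998, -0.0]
wrist_force: [0.6, -0.4, -0.7]
opening: 0.651
grasp_force: 0.0
```

```bash
python3 -c "
from h import *
plan(.499,-.1785,.085,-6.4);o=ctrl.get_obs();print(o['eef_pos'],o['wrist_force'],o['opening'])
cv2.imwrite('pics/a.png',cv2.resize(np.hstack([ctrl.camera('top')[170:280,280:420],ctrl.camera('side')[180:290,240:380]])[:,:,::-1],(800,314),interpolation=cv2.INTER_CUBIC))"
```

```text
2.9 [ 0.0006 -0.0008  0.0056] [-0.0005  0.0011 -0.    ]
[ 0.49965185 -0.17774614  0.0905855 ] [ 0.56142639 -0.37287549 -0.69623654] 0.6511144173650371
```

View pics/a.png

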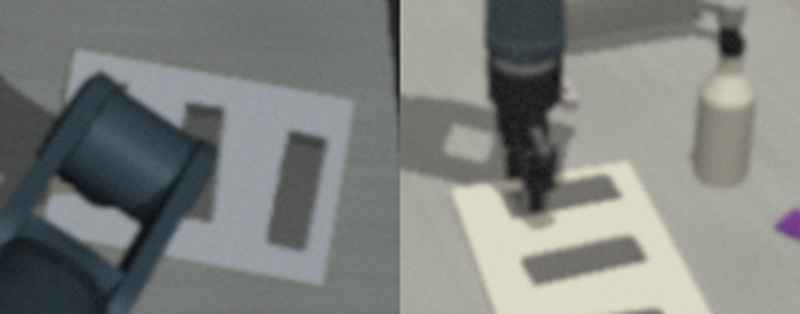

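Side crop: the fingers straddle the tail of the nearest shim (crop 540,200), and the other two are untouched. Next I feel for the board.

Call:
carry_out(steps=[0, 0, 0.002, 0, 0, 0, 0.65, 0, 0, 0.004, 0, 0, 0, 0.65, 0, 0, 0.006, 0, 0, 0, 0.65, 0, 0, 0.008, 0, 0, 0, 0.65, 0, 0, 0.008, 0, 0, 0, 0.65])

```text
time_s: 3.5
eef_pos: [0.4991, -0.1774, 0.0814]
eef_rot: [-0.0, 0.056, 0.998, 0.0]
wrist_force: [-0.1, -0.7, 0.7]
opening: 0.656
grasp_force: 0.0
```

Call:
carry_out(steps=[0, 0, 0.001, 0, 0, 0, 0.65, 0, 0, 0.002, 0, 0, 0, 0.65, 0, 0, 0.002, 0, 0, 0, 0.65])

```text
time_s: 3.8
eef_pos: [0.4993, -0.1775, 0.0798]
eef_rot: [-0.0, 0.056, 0.998, 0.0]
wrist_force: [-0.2, -0.0, 0.1]
opening: 0.651
grasp_force: 0.0
```

Call:
carry_out(steps=[0, 0, 0.001, 0, 0, 0, 0.65, 0, 0, 0.0015, 0, 0, 0, 0.65, 0, 0, 0.0015, 0, 0, 0, 0.65])

```text
time_s: 4.1
eef_pos: [0.4994, -0.1776, 0.0786]
eef_rot: [0.0, 0.056, 0.998, -0.0]
wrist_force: [-0.6, 0.1, 2.6]
opening: 0.655
grasp_force: 1.3
```

Call:
carry_out(steps=[0, 0, -0.0045, 0, 0, 0, 0.65, 0, 0, -0.0045, 0, 0, 0, 0.65, 0, 0, -0.0045, 0, 0, 0, 0.3, 0, 0, -0.0045, 0, 0, 0, 0.3, 0, 0, -0.0045, 0, 0, 0, 0.3, 0, 0, -0.0045, 0, 0, 0, 0.3, 0, 0, -0.0045, 0, 0, 0, 0.3, 0, 0, -0.0045, 0, 0, 0, 0.3])

```text
time_s: 4.9
eef_pos: [0.4995, -0.1777, 0.0836]
eef_rot: [0.0, 0.056, 0.998, -0.0]
wrist_force: [-1.8, 1.1, 6.2]
opening: 0.432
grasp_force: 59.3
```

Call:
carry_out(steps=[0, 0, -0.01, 0, 0, 0, 0.3, 0, 0, -0.03, 0, 0, 0, 0.3, 0, 0, -0.06, 0, 0, 0, 0.3, 0, 0, -0.06, 0, 0, 0, 0.3])

```text
time_s: 5.3
eef_pos: [0.5016, -0.1788, 0.1471]
eef_rot: [0.003, 0.056, 0.998, -0.002]
wrist_force: [0.4, -0.4, 0.6]
opening: 0.429
grasp_force: 60.1
```

```bash
python3 -c "
from h import *
plan(.4637,.0618,.11,-5);o=ctrl.get_obs();print(o['eef_pos'],o['wrist_force'],o['opening'])
"
```

```text
5.3 [0.0647 0.235  0.0359] [-0.0033  0.0065 -0.0244]
[ 0.5015571  -0.17884637  0.14708676] [ 0.38021666 -0.41076801  0.63708122] 0.4293588683919847
```

Call:
carry_out(steps=[0.012, 0.045, 0, 0, 0, -0.01, 0.3, 0.025, 0.09, 0, 0, 0, -0.024, 0.3, 0.037, 0.135, 0, 0, 0, -0.024, 0.3, 0.05, 0.185, 0, 0, 0, -0.024, 0.3, 0.06, 0.225, 0, 0, 0, -0.024, 0.3, 0.062, 0.235, 0, 0, 0, -0.024, 0.3, 0.062, 0.235, 0.02, 0, 0, -0.024, 0.3, 0.062, 0.235, 0.04, 0, 0, -0.024, 0.3, 0.062, 0.235, 0.05, 0, 0, -0.024, 0.3, 0.062, 0.235, 0.055, 0, 0, -0.024, 0.3, 0.062, 0.235, 0.055, 0, 0, -0.024, 0.3, 0.062, 0.235, 0.055, 0, 0, -0.024, 0.3])

```text
time_s: 6.5
eef_pos: [0.4644, 0.0626, 0.0884]
eef_rot: [0.0, 0.044, 0.999, -0.0]
wrist_force: [0.6, 0.7, 0.6]
opening: 0.429
grasp_force: 60.2
```

```bash
python3 -c "
from h import *
plan(.4637,.0618,.0736,-5);o=ctrl.get_obs();print(o['eef_pos'],o['wrist_force'],o['opening'])
cv2.imwrite('pics/b.png',cv2.resize(np.hstack([ctrl.camera('top')[150:250,180:300],ctrl.camera('side')[150:250,220:340]])[:,:,::-1],(800,333),interpolation=cv2.INTER_CUBIC))"
```

```text
6.5 [ 0.0007 -0.0008  0.0148] [-0.      0.0007 -0.001 ]
[0.46441173 0.06255283 0.08835089] [0.63728371 0.65708683 0.62744394] 0.42863474896337866
```

View pics/b.png

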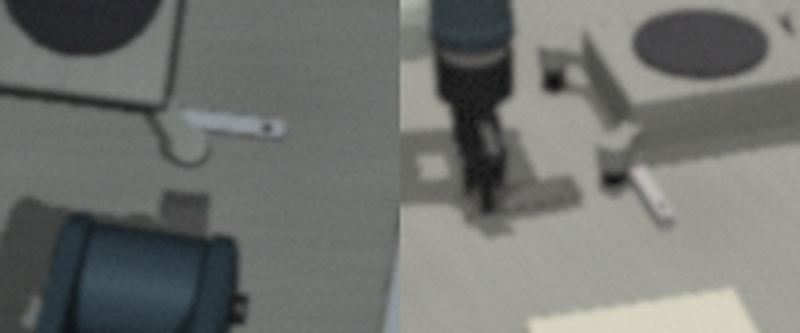

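The held shim's nose (top, about px 235,209) lines up with the leg (about px 236,194), some 43 mm short of it and level. I lower it now.

Call:
carry_out(steps=[0, 0, 0.006, 0, 0, 0, 0.3, 0, 0, 0.011, 0, 0, 0, 0.3, 0, 0, 0.013, 0, 0, 0, 0.3, 0, 0, 0.014, 0, 0, 0, 0.3, 0, 0, 0.014, 0, 0, 0, 0.3, 0, 0, 0.014, 0, 0, 0, 0.3])

```text
time_s: 7.2
eef_pos: [0.464, 0.0629, 0.0739]
eef_rot: [0.0, 0.044, 0.999, -0.0]
wrist_force: [0.5, -0.4, -0.9]
opening: 0.432
grasp_force: 60.2
```

Call:
carry_out(steps=[0, 0, 0.0005, 0, 0, 0, 0.3, 0, 0, 0.001, 0, 0, 0, 0.3, 0, 0, 0.001, 0, 0, 0, 0.3])

```text
time_s: 7.5
eef_pos: [0.4641, 0.0629, 0.0735]
eef_rot: [0.0, 0.044, 0.999, -0.0]
wrist_force: [-2.4, 0.0, 7.8]
opening: 0.433
grasp_force: 61.5
```

Call:
carry_out(steps=[-0.004, 0, -0.0005, 0, 0, 0, 0.3, -0.009, 0, -0.0005, 0, 0, 0, 0.3, -0.014, 0, -0.0005, 0, 0, 0, 0.3, -0.019, 0, -0.0005, 0, 0, 0, 0.3, -0.024, 0, -0.0005, 0, 0, 0, 0.3, -0.028, 0, -0.0005, 0, 0, 0, 0.3, -0.032, 0, -0.0005, 0, 0, 0, 0.3])

```text
time_s: 8.2
eef_pos: [0.4959, 0.0601, 0.0735]
eef_rot: [-0.001, 0.044, 0.999, 0.0]
wrist_force: [-5.0, 0.6, 8.0]
opening: 0.435
grasp_force: 61.4
```

Call:
carry_out(steps=[-0.002, 0, 0, 0, 0, 0, 0.3, -0.005, 0, 0, 0, 0, 0, 0.3, -0.008, 0, 0, 0, 0, 0, 0.3, -0.011, 0, 0, 0, 0, 0, 0.3, -0.014, 0, 0, 0, 0, 0, 0.3])

```text
time_s: 8.7
eef_pos: [0.5097, 0.0589, 0.0736]
eef_rot: [-0.001, 0.044, 0.999, 0.0]
wrist_force: [-4.1, 0.3, 8.0]
opening: 0.432
grasp_force: 61.4
```

Call:
carry_out(steps=[0, 0, -0.0003, 0, 0, 0, 0.3, -0.001, 0, -0.0005, 0, 0, 0, 0.3, -0.002, 0, -0.0006, 0, 0, 0, 0.3, -0.004, 0, -0.0006, 0, 0, 0, 0.3])

```text
time_s: 9.1
eef_pos: [0.5137, 0.0585, 0.0738]
eef_rot: [-0.0, 0.044, 0.999, 0.0]
wrist_force: [0.9, 0.2, -0.3]
opening: 0.433
grasp_force: 60.2
```

Call:
carry_out(steps=[-0.002, 0, 0, 0, 0, 0, 0.3, -0.004, 0, 0, 0, 0, 0, 0.3])

```text
time_s: 9.3
eef_pos: [0.5179, 0.0581, 0.0739]
eef_rot: [0.0, 0.044, 0.999, -0.0]
wrist_force: [0.3, -0.3, -0.8]
opening: 0.435
grasp_force: 60.2
```

Call:
carry_out(steps=[-0.001, 0, 0, 0, 0, 0, 0.3, -0.002, 0, 0, 0, 0, 0, 0.3, -0.003, 0, 0, 0, 0, 0, 0.3, -0.004, 0, 0, 0, 0, 0, 0.3])

```text
time_s: 9.7
eef_pos: [0.5217, 0.0578, 0.074]
eef_rot: [-0.0, 0.044, 0.999, 0.0]
wrist_force: [0.3, 0.3, 0.1]
opening: 0.431
grasp_force: 60.2
```

Call:
carry_out(steps=[-0.001, 0, 0, 0, 0, 0, 0.3, -0.002, 0, 0, 0, 0, 0, 0.3, -0.002, 0, 0, 0, 0, 0, 0.3])

```text
time_s: 10.0
eef_pos: [0.5228, 0.0578, 0.0736]
eef_rot: [-0.001, 0.044, 0.999, 0.0]
wrist_force: [-3.8, -0.9, 2.1]
opening: 0.431
grasp_force: 60.4
```

Call:
carry_out(steps=[-0.001, 0, 0, 0, 0, 0, 0.3, -0.001, 0, 0, 0, 0, 0, 0.3])

```text
time_s: 10.2
eef_pos: [0.5231, 0.0578, 0.0736]
eef_rot: [-0.002, 0.044, 0.999, 0.0]
wrist_force: [-7.5, 0.8, 4.6]
opening: 0.431
grasp_force: 61.0
```

Call:
carry_out(steps=[0.0015, 0, 0, 0, 0, 0, 0.3, 0.0015, 0, 0, 0, 0, 0, 0.3, 0.0015, 0, 0, 0, 0, 0, 0.65, 0.0015, 0, 0, 0, 0, 0, 0.65, 0.0015, 0, 0, 0, 0, 0, 0.65, 0.0015, 0, -0.01, 0, 0, 0, 0.65, 0.0015, 0, -0.04, 0, 0, 0, 0.65, 0.0015, 0, -0.08, 0, 0, 0, 0.65, 0.0015, 0, -0.08, 0, 0, 0, 0.65])

```text
time_s: 11.1
eef_pos: [0.527, 0.0573, 0.1601]
eef_rot: [0.005, 0.044, 0.999, -0.0]
wrist_force: [1.6, -0.9, 0.2]
opening: 0.652
grasp_force: 0.0
```

```bash
python3 -c "
from h import *
# shim B grasp 40 mm behind its centre
a=np.radians(-5.5);c=np.array([.516,-.284])+[-.04*np.cos(a),-.04*np.sin(a)];print(c)
plan(c[0],c[1],.11,-5.5)
"
```

```text
[ 0.47618415 -0.28016617]
11.1 [ 0.0216 -0.3407  0.05  ] [-0.0002  0.011   0.0083]
```

Call:
carry_out(steps=[0.003, -0.045, 0, 0, 0, 0.008, 0.65, 0.005, -0.09, 0, 0, 0, 0.008, 0.65, 0.008, -0.135, 0, 0, 0, 0.008, 0.65, 0.01, -0.18, 0, 0, 0, 0.008, 0.65, 0.012, -0.225, 0, 0, 0, 0.008, 0.65, 0.014, -0.27, 0, 0, 0, 0.008, 0.65, 0.016, -0.31, 0, 0, 0, 0.008, 0.65, 0.018, -0.333, 0, 0, 0, 0.008, 0.65, 0.018, -0.34, 0.02, 0, 0, 0.008, 0.65, 0.018, -0.34, 0.044, 0, 0, 0.008, 0.65, 0.018, -0.34, 0.055, 0, 0, 0.008, 0.65, 0.018, -0.34, 0.055, 0, 0, 0.008, 0.65, 0.018, -0.34, 0.055, 0, 0, 0.008, 0.65])

```text
time_s: 12.4
eef_pos: [0.4757, -0.2793, 0.0994]
eef_rot: [0.0, 0.048, 0.999, -0.0]
wrist_force: [0.1, 0.2, 0.1]
opening: 0.652
grasp_force: 0.0
```

```bash
python3 -c "
from h import *
plan(.4762,-.2802,.0845,-5.5)
cv2.imwrite('pics/c.png',cv2.resize(np.vstack([np.hstack([ctrl.camera('top')[165:240,190:290],ctrl.camera('side')[165:240,230:330]]),np.hstack([ctrl.camera('top')[190:265,280:380],ctrl.camera('side')[215:290,250:350]])])[:,:,::-1],(800,600),interpolation=cv2.INTER_CUBIC))"
```

```text
12.4 [-0.0006 -0.0009  0.0149] [-0.0001  0.0001  0.0007]
```

View pics/c.png

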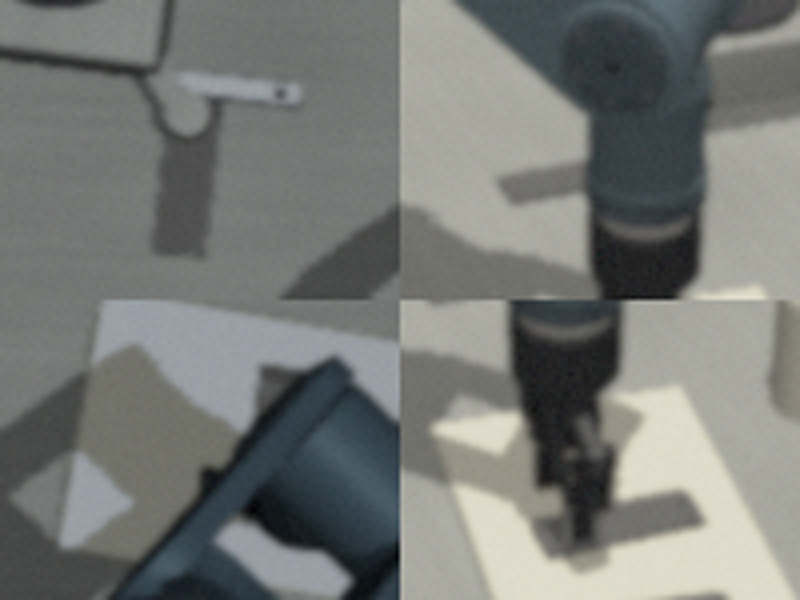

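Shim 1 lies under the leg (top px 235, rows 199 to 228), about central on it. The gripper straddles shim 2's tail (side crop 570,540).

Call:
carry_out(steps=[0, 0, 0.008, 0, 0, 0, 0.65, 0, 0, 0.015, 0, 0, 0, 0.65, 0, 0, 0.015, 0, 0, 0, 0.65, 0, 0, 0.015, 0, 0, 0, 0.3, 0, 0, 0.015, 0, 0, 0, 0.3, 0, 0, 0.015, 0, 0, 0, 0.3, 0, 0, 0.015, 0, 0, 0, 0.3, 0, 0, 0.015, 0, 0, 0, 0.3])

```text
time_s: 13.4
eef_pos: [0.4756, -0.2796, 0.0842]
eef_rot: [0.0, 0.048, 0.999, -0.0]
wrist_force: [-0.8, -0.4, 0.5]
opening: 0.426
grasp_force: 60.1
```

Call:
carry_out(steps=[0, 0, -0.01, 0, 0, 0, 0.3, 0, 0, -0.03, 0, 0, 0, 0.3, 0, 0, -0.06, 0, 0, 0, 0.3, 0.006, 0.045, -0.06, 0, 0, -0.009, 0.3, 0.012, 0.09, -0.06, 0, 0, -0.009, 0.3, 0.018, 0.135, -0.06, 0, 0, -0.009, 0.3, 0.024, 0.18, -0.06, 0, 0, -0.009, 0.3, 0.03, 0.225, -0.06, 0, 0, -0.009, 0.3, 0.036, 0.27, -0.06, 0, 0, -0.009, 0.3, 0.042, 0.31, -0.06, 0, 0, -0.009, 0.3, 0.0455, 0.333, -0.06, 0, 0, -0.009, 0.3, 0.0465, 0.34, -0.05, 0, 0, -0.009, 0.3, 0.0465, 0.34, -0.03, 0, 0, -0.009, 0.3, 0.0465, 0.34, -0.012, 0, 0, -0.009, 0.3, 0.0465, 0.34, -0.004, 0, 0, -0.009, 0.3, 0.0465, 0.34, -0.004, 0, 0, -0.009, 0.3, 0.0465, 0.34, -0.004, 0, 0, -0.009, 0.3])

```text
time_s: 15.1
eef_pos: [0.462, 0.063, 0.0883]
eef_rot: [0.0, 0.044, 0.999, -0.0]
wrist_force: [-0.4, 1.0, -0.8]
opening: 0.427
grasp_force: 60.1
```

```bash
python3 -c "
from h import *
plan(.462,.0630,.0792,-5)"
```

```text
15.1 [0.     0.     0.0091] [-0.0001  0.0002 -0.0002]
```

Call:
carry_out(steps=[0, 0, 0.005, 0, 0, 0, 0.3, 0, 0, 0.0085, 0, 0, 0, 0.3, 0, 0, 0.0085, 0, 0, 0, 0.3])

```text
time_s: 15.4
eef_pos: [0.4615, 0.0634, 0.0793]
eef_rot: [-0.0, 0.043, 0.999, -0.0]
wrist_force: [0.0, 0.0, 0.5]
opening: 0.431
grasp_force: 60.1
```

Call:
carry_out(steps=[-0.004, 0, 0, 0, 0, 0, 0.3, -0.008, 0, 0, 0, 0, 0, 0.3, -0.012, 0, 0, 0, 0, 0, 0.3, -0.016, 0, 0, 0, 0, 0, 0.3, -0.02, 0, 0, 0, 0, 0, 0.3, -0.024, 0, 0, 0, 0, 0, 0.3, -0.028, 0, 0, 0, 0, 0, 0.3])

```text
time_s: 16.1
eef_pos: [0.4899, 0.061, 0.0795]
eef_rot: [-0.0, 0.043, 0.999, -0.0]
wrist_force: [1.5, -0.2, -0.9]
opening: 0.433
grasp_force: 60.1
```

Call:
carry_out(steps=[-0.003, 0, 0, 0, 0, 0, 0.3, -0.006, 0, 0, 0, 0, 0, 0.3, -0.009, 0, 0, 0, 0, 0, 0.3, -0.012, 0, 0, 0, 0, 0, 0.3])

```text
time_s: 16.5
eef_pos: [0.5017, 0.06, 0.0795]
eef_rot: [-0.0, 0.043, 0.999, -0.0]
wrist_force: [-0.8, 1.1, -0.1]
opening: 0.428
grasp_force: 60.1
```

Call:
carry_out(steps=[-0.003, 0, 0, 0, 0, 0, 0.3, -0.006, 0, 0, 0, 0, 0, 0.3, -0.009, 0, 0, 0, 0, 0, 0.3])

```text
time_s: 16.8
eef_pos: [0.5107, 0.0592, 0.0795]
eef_rot: [-0.0, 0.043, 0.999, -0.0]
wrist_force: [-0.4, 0.7, -0.9]
opening: 0.428
grasp_force: 60.1
```

Call:
carry_out(steps=[-0.003, 0, 0, 0, 0, 0, 0.3, -0.006, 0, 0, 0, 0, 0, 0.3])

```text
time_s: 17.0
eef_pos: [0.5167, 0.0587, 0.0795]
eef_rot: [-0.0, 0.043, 0.999, -0.0]
wrist_force: [0.1, 0.6, 0.6]
opening: 0.431
grasp_force: 60.1
```

Call:
carry_out(steps=[-0.002, 0, 0, 0, 0, 0, 0.3, -0.003, 0, 0, 0, 0, 0, 0.3, -0.004, 0, 0, 0, 0, 0, 0.3])

```text
time_s: 17.3
eef_pos: [0.5205, 0.0583, 0.0795]
eef_rot: [-0.0, 0.043, 0.999, -0.0]
wrist_force: [0.6, -0.0, -0.0]
opening: 0.431
grasp_force: 60.1
```

Call:
carry_out(steps=[-0.001, 0, 0, 0, 0, 0, 0.3, -0.002, 0, 0, 0, 0, 0, 0.3])

```text
time_s: 17.5
eef_pos: [0.5216, 0.0583, 0.0791]
eef_rot: [-0.001, 0.043, 0.999, 0.0]
wrist_force: [-5.7, 0.4, 3.6]
opening: 0.426
grasp_force: 60.6
```

Call:
carry_out(steps=[-0.0005, 0, 0.0002, 0, 0, 0, 0.3, 0.0005, 0, 0.0003, 0, 0, 0, 0.3, 0.0008, 0, 0.0003, 0, 0, 0, 0.65, 0.0008, 0, 0.0003, 0, 0, 0, 0.65, 0.0008, 0, 0.0003, 0, 0, 0, 0.65, 0.0008, 0, -0.01, 0, 0, 0, 0.65, 0.0008, 0, -0.04, 0, 0, 0, 0.65, 0.0008, 0, -0.075, 0, 0, 0, 0.65, 0.0008, 0, -0.075, 0, 0, 0, 0.65, 0.0008, 0, -0.075, 0, 0, 0, 0.65])

```text
time_s: 18.5
eef_pos: [0.5225, 0.0582, 0.1561]
eef_rot: [0.002, 0.043, 0.999, -0.0]
wrist_force: [-0.2, -0.3, -0.2]
opening: 0.646
grasp_force: 0.0
```

```bash
python3 -c "
from h import *
a=np.radians(-11);c=np.array([.489,-.386])+[-.04*np.cos(a),-.04*np.sin(a)];print(c)
plan(c[0],c[1],.10,-11);print(ctrl.get_obs()['eef_pos'])
"
```

```text
[ 0.44973491 -0.37836764]
18.5 [ 0.0349 -0.4412  0.056 ] [1.000e-04 3.300e-03 1.053e-01]
[0.52254904 0.05817405 0.15609497]
```

Call:
carry_out(steps=[0.004, -0.045, 0, 0, 0, 0.03, 0.65, 0.007, -0.09, 0, 0, 0, 0.06, 0.65, 0.01, -0.135, 0, 0, 0, 0.09, 0.65, 0.014, -0.18, 0, 0, 0, 0.105, 0.65, 0.018, -0.225, 0, 0, 0, 0.105, 0.65, 0.021, -0.27, 0, 0, 0, 0.105, 0.65, 0.024, -0.315, 0, 0, 0, 0.105, 0.65, 0.028, -0.36, 0, 0, 0, 0.105, 0.65, 0.032, -0.405, 0, 0, 0, 0.105, 0.65, 0.034, -0.433, 0, 0, 0, 0.105, 0.65, 0.0345, -0.441, 0.02, 0, 0, 0.105, 0.65, 0.0345, -0.441, 0.044, 0, 0, 0.105, 0.65, 0.0345, -0.441, 0.055, 0, 0, 0.105, 0.65, 0.0345, -0.441, 0.055, 0, 0, 0.105, 0.65, 0.0345, -0.441, 0.055, 0, 0, 0.105, 0.65])

```text
time_s: 20.0
eef_pos: [0.4491, -0.3776, 0.0993]
eef_rot: [-0.0, 0.095, 0.995, 0.0]
wrist_force: [0.3, -0.1, 1.0]
opening: 0.642
grasp_force: 0.0
```

```bash
python3 -c "
from h import *
plan(.4497,-.3784,.0843,-11)
cv2.imwrite('pics/d.png',cv2.resize(np.vstack([np.hstack([ctrl.camera('top')[165:240,190:290],ctrl.camera('side')[165:240,230:330]]),np.hstack([ctrl.camera('top')[190:265,320:420],ctrl.camera('side')[240:315,260:360]])])[:,:,::-1],(800,600),interpolation=cv2.INTER_CUBIC))"
```

```text
20.0 [-0.0007 -0.0006  0.015 ] [ 0.0006 -0.0007  0.0007]
```

View pics/d.png

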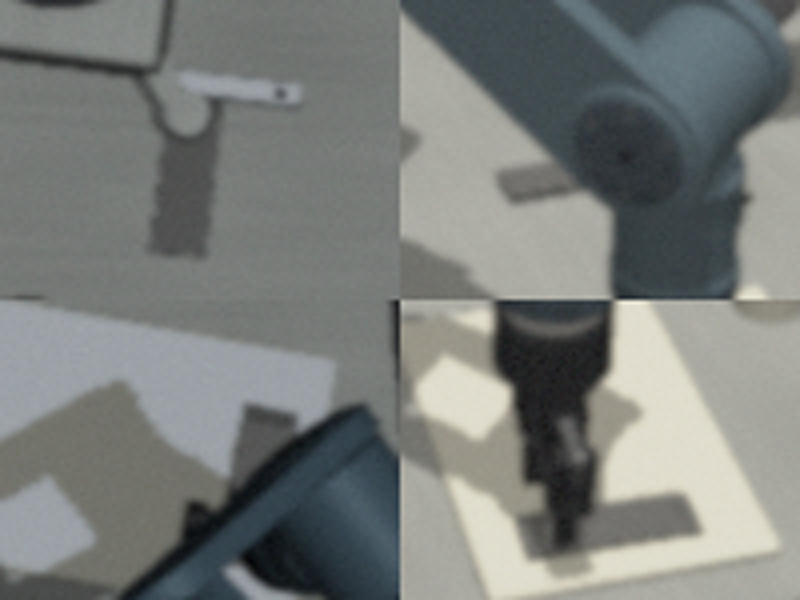

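Shims 1 and 2 lie stacked and aligned under the leg (top crop 180,195). The gripper straddles the last grey shim's tail (side crop 560,530). Two shims gave no drag, so the third is needed.

Call:
carry_out(steps=[0, 0, 0.008, 0, 0, 0, 0.65, 0, 0, 0.015, 0, 0, 0, 0.65, 0, 0, 0.015, 0, 0, 0, 0.65, 0, 0, 0.015, 0, 0, 0, 0.3, 0, 0, 0.015, 0, 0, 0, 0.3, 0, 0, 0.015, 0, 0, 0, 0.3, 0, 0, 0.015, 0, 0, 0, 0.3, 0, 0, 0.015, 0, 0, 0, 0.3])

```text
time_s: 21.0
eef_pos: [0.4492, -0.3783, 0.0847]
eef_rot: [0.0, 0.096, 0.995, -0.0]
wrist_force: [1.1, -0.3, 0.9]
opening: 0.427
grasp_force: 60.0
```

```bash
python3 -c "
from h import *
plan(.462,.0630,.0932,-5)"
```

```text
21.0 [ 0.0716  0.4357 -0.0087] [-0.0005  0.0005 -0.1046]
```

Call:
carry_out(steps=[0, 0, -0.01, 0, 0, 0, 0.3, 0, 0, -0.03, 0, 0, 0, 0.3, 0, 0, -0.06, 0, 0, 0, 0.3, 0.007, 0.045, -0.06, 0, 0, -0.02, 0.3, 0.015, 0.09, -0.06, 0, 0, -0.04, 0.3, 0.022, 0.135, -0.06, 0, 0, -0.06, 0.3, 0.03, 0.18, -0.06, 0, 0, -0.08, 0.3, 0.037, 0.225, -0.06, 0, 0, -0.105, 0.3, 0.045, 0.27, -0.06, 0, 0, -0.105, 0.3, 0.052, 0.315, -0.06, 0, 0, -0.105, 0.3, 0.06, 0.36, -0.06, 0, 0, -0.105, 0.3, 0.067, 0.405, -0.06, 0, 0, -0.105, 0.3, 0.0705, 0.429, -0.06, 0, 0, -0.105, 0.3, 0.0715, 0.4357, -0.045, 0, 0, -0.105, 0.3, 0.0715, 0.4357, -0.025, 0, 0, -0.105, 0.3, 0.0715, 0.4357, -0.012, 0, 0, -0.105, 0.3, 0.0715, 0.4357, -0.009, 0, 0, -0.105, 0.3, 0.0715, 0.4357, -0.009, 0, 0, -0.105, 0.3, 0.0715, 0.4357, -0.009, 0, 0, -0.105, 0.3])

```text
time_s: 22.9
eef_pos: [0.4624, 0.0629, 0.0941]
eef_rot: [0.0, 0.044, 0.999, -0.0]
wrist_force: [-0.0, -0.9, -0.1]
opening: 0.425
grasp_force: 60.0
```

```bash
python3 -c "
from h import *
plan(.462,.0630,.0843,-5)"
```

```text
22.9 [0.0005 0.0001 0.0098] [-0.      0.0009 -0.0002]
```

Call:
carry_out(steps=[0, 0, 0.005, 0, 0, 0, 0.3, 0, 0, 0.0095, 0, 0, 0, 0.3, 0, 0, 0.0095, 0, 0, 0, 0.3])

```text
time_s: 23.2
eef_pos: [0.462, 0.0631, 0.0837]
eef_rot: [0.0, 0.044, 0.999, -0.0]
wrist_force: [-0.3, -1.4, 0.9]
opening: 0.425
grasp_force: 60.3
```

Call:
carry_out(steps=[-0.004, 0, 0, 0, 0, 0, 0.3, -0.008, 0, 0, 0, 0, 0, 0.3, -0.012, 0, 0, 0, 0, 0, 0.3, -0.016, 0, 0, 0, 0, 0, 0.3, -0.02, 0, 0, 0, 0, 0, 0.3, -0.024, 0, 0, 0, 0, 0, 0.3])

```text
time_s: 23.8
eef_pos: [0.4861, 0.0612, 0.0841]
eef_rot: [-0.0, 0.043, 0.999, 0.0]
wrist_force: [-2.8, 1.0, 3.5]
opening: 0.42
grasp_force: 61.0
```

Call:
carry_out(steps=[-0.002, 0, 0, 0, 0, 0, 0.3, -0.004, 0, 0, 0, 0, 0, 0.3, -0.006, 0, 0, 0, 0, 0, 0.3])

```text
time_s: 24.1
eef_pos: [0.4902, 0.0609, 0.0838]
eef_rot: [-0.002, 0.043, 0.999, 0.0]
wrist_force: [-13.0, -0.6, 15.1]
opening: 0.423
grasp_force: 63.3
```

Call:
carry_out(steps=[-0.002, 0, 0, 0, 0, 0, 0.3, -0.004, 0, 0, 0, 0, 0, 0.3])

```text
time_s: 24.3
eef_pos: [0.4911, 0.0609, 0.0834]
eef_rot: [-0.006, 0.043, 0.999, 0.0]
wrist_force: [-24.8, 0.6, 28.0]
opening: 0.426
grasp_force: 65.9
```

The tips were running too low and most likely met the tail of the shim beneath. I back off and raise a little.

Call:
carry_out(steps=[0.004, 0, -0.0005, 0, 0, 0, 0.3, 0.01, 0, -0.001, 0, 0, 0, 0.3, 0.014, 0, -0.0012, 0, 0, 0, 0.3, 0.014, 0, -0.0012, 0, 0, 0, 0.3, 0.014, 0, -0.0012, 0, 0, 0, 0.3])

```text
time_s: 24.8
eef_pos: [0.482, 0.0615, 0.0852]
eef_rot: [0.0, 0.043, 0.999, -0.0]
wrist_force: [0.3, -0.7, -0.8]
opening: 0.423
grasp_force: 60.0
```

```bash
python3 -c "
from h import *
plan(.486,.0612,.085,-5)
cv2.imwrite('pics/e.png',cv2.resize(np.hstack([ctrl.camera('top')[165:240,190:290],ctrl.camera('side')[155:230,235:335]])[:,:,::-1],(800,300),interpolation=cv2.INTER_CUBIC))"
```

```text
24.8 [-0.004   0.0001  0.0002] [0.     0.0004 0.0004]
```

View pics/e.png

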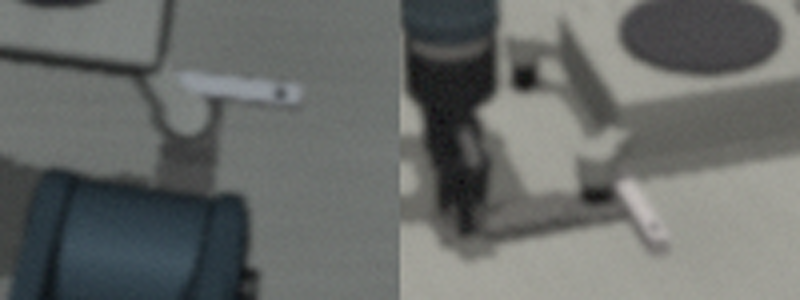

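The hotplate and leg have not moved (leg at crop 187,115) and shim 3 is still held level. I slide it in about 1 mm higher.

Call:
carry_out(steps=[-0.002, 0, 0, 0, 0, 0, 0.3, -0.004, 0, 0, 0, 0, 0, 0.3, -0.006, 0, 0, 0, 0, 0, 0.3, -0.008, 0, 0, 0, 0, 0, 0.3])

```text
time_s: 25.3
eef_pos: [0.4902, 0.0608, 0.0852]
eef_rot: [0.0, 0.043, 0.999, 0.0]
wrist_force: [-0.3, -0.2, -0.4]
opening: 0.428
grasp_force: 60.0
```

Call:
carry_out(steps=[-0.001, 0, 0, 0, 0, 0, 0.3, -0.002, 0, 0, 0, 0, 0, 0.3, -0.003, 0, 0, 0, 0, 0, 0.3])

```text
time_s: 25.6
eef_pos: [0.4924, 0.0606, 0.085]
eef_rot: [-0.001, 0.043, 0.999, 0.0]
wrist_force: [-2.2, 0.9, 0.2]
opening: 0.421
grasp_force: 60.1
```

Call:
carry_out(steps=[-0.001, 0, 0, 0, 0, 0, 0.3, -0.002, 0, 0, 0, 0, 0, 0.3])

```text
time_s: 25.8
eef_pos: [0.4943, 0.0605, 0.0849]
eef_rot: [-0.001, 0.043, 0.999, 0.0]
wrist_force: [-2.3, 0.8, -0.1]
opening: 0.419
grasp_force: 60.1
```

Call:
carry_out(steps=[-0.001, 0, 0, 0, 0, 0, 0.3, -0.002, 0, 0, 0, 0, 0, 0.3])

```text
time_s: 26.0
eef_pos: [0.4963, 0.0603, 0.0849]
eef_rot: [-0.001, 0.043, 0.999, 0.0]
wrist_force: [-3.1, 1.1, -0.4]
opening: 0.427
grasp_force: 60.1
```

Call:
carry_out(steps=[-0.0015, 0, 0, 0, 0, 0, 0.3, -0.003, 0, 0, 0, 0, 0, 0.3, -0.004, 0, 0, 0, 0, 0, 0.3])

```text
time_s: 26.3
eef_pos: [0.5003, 0.0599, 0.0849]
eef_rot: [-0.001, 0.043, 0.999, 0.0]
wrist_force: [-5.2, 0.7, -0.8]
opening: 0.428
grasp_force: 60.1
```

Call:
carry_out(steps=[-0.0015, 0, 0, 0, 0, 0, 0.3, -0.003, 0, 0, 0, 0, 0, 0.3, -0.004, 0, 0, 0, 0, 0, 0.3])

```text
time_s: 26.6
eef_pos: [0.5035, 0.0597, 0.0847]
eef_rot: [-0.002, 0.043, 0.999, 0.0]
wrist_force: [-7.9, -0.4, 4.1]
opening: 0.43
grasp_force: 60.8
```

Call:
carry_out(steps=[-0.0015, 0, -0.0002, 0, 0, 0, 0.3, -0.003, 0, -0.0003, 0, 0, 0, 0.3, -0.004, 0, -0.0003, 0, 0, 0, 0.3])

```text
time_s: 26.9
eef_pos: [0.508, 0.0593, 0.085]
eef_rot: [-0.001, 0.043, 0.999, 0.0]
wrist_force: [-6.2, 0.9, -1.4]
opening: 0.423
grasp_force: 59.9
```

Call:
carry_out(steps=[-0.0015, 0, 0, 0, 0, 0, 0.3, -0.003, 0, 0, 0, 0, 0, 0.3])

```text
time_s: 27.1
eef_pos: [0.5109, 0.059, 0.085]
eef_rot: [-0.001, 0.043, 0.999, 0.0]
wrist_force: [-5.6, 1.1, -1.7]
opening: 0.425
grasp_force: 60.0
```

Call:
carry_out(steps=[-0.0015, 0, 0, 0, 0, 0, 0.3, -0.003, 0, 0, 0, 0, 0, 0.3, -0.0045, 0, 0, 0, 0, 0, 0.3, -0.006, 0, 0, 0, 0, 0, 0.3])

```text
time_s: 27.5
eef_pos: [0.5169, 0.0585, 0.085]
eef_rot: [-0.001, 0.043, 0.999, 0.0]
wrist_force: [-6.4, -0.0, -0.6]
opening: 0.421
grasp_force: 60.0
```

Call:
carry_out(steps=[-0.001, 0, 0, 0, 0, 0, 0.3, -0.002, 0, 0, 0, 0, 0, 0.3, -0.003, 0, 0, 0, 0, 0, 0.3])

```text
time_s: 27.8
eef_pos: [0.5198, 0.0582, 0.0849]
eef_rot: [-0.001, 0.043, 0.999, 0.0]
wrist_force: [-5.7, 0.1, -0.1]
opening: 0.421
grasp_force: 60.0
```

Call:
carry_out(steps=[-0.001, 0, 0, 0, 0, 0, 0.3, -0.0015, 0, 0, 0, 0, 0, 0.3])

```text
time_s: 28.0
eef_pos: [0.5214, 0.0581, 0.085]
eef_rot: [-0.001, 0.043, 0.999, 0.0]
wrist_force: [-5.8, 1.0, -0.3]
opening: 0.427
grasp_force: 60.0
```

Call:
carry_out(steps=[-0.0005, 0, 0, 0, 0, 0, 0.3, -0.001, 0, 0, 0, 0, 0, 0.3])

```text
time_s: 28.2
eef_pos: [0.522, 0.0581, 0.0849]
eef_rot: [-0.002, 0.043, 0.999, 0.0]
wrist_force: [-7.3, 1.1, -0.2]
opening: 0.427
grasp_force: 60.1
```

Call:
carry_out(steps=[-0.0005, 0, 0, 0, 0, 0, 0.3, -0.001, 0, 0, 0, 0, 0, 0.3])

```text
time_s: 28.4
eef_pos: [0.5222, 0.0581, 0.0847]
eef_rot: [-0.003, 0.043, 0.999, 0.0]
wrist_force: [-10.7, 0.4, 4.2]
opening: 0.422
grasp_force: 60.9
```

Call:
carry_out(steps=[0.001, 0, 0.0003, 0, 0, 0, 0.3, 0.001, 0, 0.0003, 0, 0, 0, 0.3, 0.001, 0, 0.0003, 0, 0, 0, 0.65, 0.001, 0, 0.0003, 0, 0, 0, 0.65, 0.001, 0, 0, 0, 0, 0, 0.65, 0.002, 0, -0.01, 0, 0, 0, 0.65, 0.004, 0, -0.04, 0, 0, 0, 0.65, 0.01, 0, -0.08, 0, 0, 0, 0.65, 0.06, 0, -0.1, 0, 0, 0, 0.65, 0.1, 0.03, -0.12, 0, 0, 0, 0.65, 0.14, 0.03, -0.12, 0, 0, 0, 0.65, 0.16, 0.03, -0.12, 0, 0, 0, 0.65, 0.16, 0.03, -0.12, 0, 0, 0, 0.65])

```text
time_s: 29.7
eef_pos: [0.3654, 0.1022, 0.2061]
eef_rot: [0.001, 0.043, 0.999, 0.0]
wrist_force: [-0.6, 0.2, 0.6]
opening: 0.655
grasp_force: 0.0
```

```bash
python3 -c "
from h import *
cv2.imwrite('pics/f.png',cv2.resize(np.hstack([ctrl.camera('top')[155:245,180:300],ctrl.camera('side')[145:235,220:340]])[:,:,::-1],(800,300),interpolation=cv2.INTER_CUBIC))"
```

```text
(no output)
```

View pics/f.png

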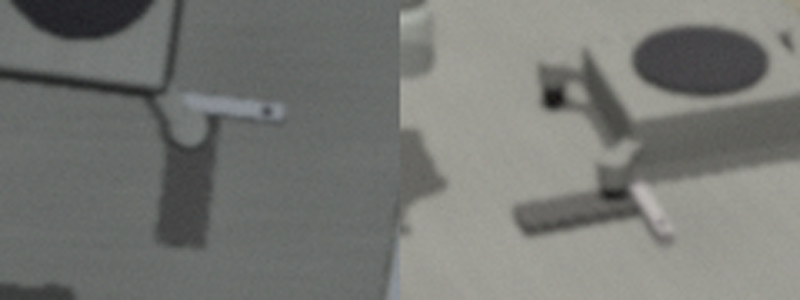

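The three shims lie flat, aligned and flush under the foot (top px 236, tail at row 228), with the leg still at px (236,194). The third shim went in with about 6 N of drag, so the foot bears on the stack.

```bash
python3 -c "
from bench import ctrl
print(ctrl.hand_in())"
```

```text
the job is handed in; nothing more can be done
None
```

I slid all three shims under the short foot, stacked flat and each home against the stop bar; the third dragged at about 6 N, so the foot bears on them. On the third, the gripper briefly pushed with about 25 N, probably against the lower shims' tails; the hotplate did not move. I did not test the rocking directly, and the job is handed in.

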